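# Knock the cast star loose in its mould

## Task

Press both steel knock-out pins of the mould that holds the star-shaped casting gently all the way down with the fingertips, so that they stay down and the star stands raised and level in its pocket, then withdraw. Do not touch or lift the star itself, and leave the other moulds, their pins and castings, and everything else on the bench alone.

Things in the scene. Friction and masses are not known exactly. Their poses are not given: they have to be found in the camera images.
- star_mould: the mould that holds the star-shaped casting: red-brown block on a steel plate, fixed to the table, 90 (its x) x 160 (its y) x 36 mm high; origin at the centre of its underside, z up. A square pocket 62 mm wide, 12 mm deep lies in the middle of its top, with the casting in it. A steel knock-out pin stands on the axis at each end, 62 mm either side of the middle, along y
- star_casting: pewter five-pointed star, 58 mm across the tips, 9 mm thick, 80 g, lying loose in the pocket (its top 3 mm below the mould's face); origin at the centre of its underside, 24 mm above the table at the start, 33 mm when fully raised. While only one pin is down it tilts by about 0.25 rad
- star_pin_l_top (a point): centre of the flat top of the star mould's knock-out pin at its +y end: 16 mm round steel head, at the start 18 mm above the mould's face (54 mm above the table), 8 mm above it when fully down; moves with the pin
- star_pin_l (a joint): how far that pin is pressed down, m: 0 up, 0.010 at its hard stop. It resists with about 3 N all the way and stays where it is left; it raises the casting above it from beneath on its own side by the same amount less 1 mm
- star_pin_r_top (a point): centre of the flat top of the star mould's knock-out pin at its -y end: 16 mm round steel head, at the start 18 mm above the mould's face (54 mm above the table), 8 mm above it when fully down; moves with the pin
- star_pin_r (a joint): how far that pin is pressed down, m: 0 up, 0.010 at its hard stop. It resists with about 3 N all the way and stays where it is left; it raises the casting above it from beneath on its own side by the same amount less 1 mm
- disc_mould: another mould, same in all sizes, holding the disc-shaped casting; leave alone
- disc_casting: pewter disc, about 55 mm across, 9 mm thick, loose in the pocket of its mould; leave alone
- disc_pin_l (a joint): how far the +y pin of the disc mould is pressed down, m; leave at 0
- disc_pin_r (a joint): how far the -y pin of the disc mould is pressed down, m; leave at 0
- heart_mould: another mould, same in all sizes, holding the heart-shaped casting; leave alone
- heart_casting: pewter heart, about 55 mm across, 9 mm thick, loose in the pocket of its mould; leave alone
- heart_pin_l (a joint): how far the +y pin of the heart mould is pressed down, m; leave at 0
- heart_pin_r (a joint): how far the -y pin of the heart mould is pressed down, m; leave at 0
- spool: white thread spool, 44 mm across, 38 mm tall, standing; loose bystander, origin at the centre of its underside
- ingot: pale metal ingot 50 x 90 x 25 mm; loose bystander, origin at the centre of its underside
- pan: steel bowl, 90 mm across, 40 mm tall; loose bystander, origin at the centre of its underside
- talc: white can, 44 mm across, 85 mm tall; loose bystander, origin at the centre of its underside
- ladle: steel ladle, 64 mm cup, 235 mm handle along its +x, lying at the back; loose bystander, origin at the centre of the cup's underside
- plug: spare red-brown mould plug 45 x 65 x 20 mm; loose bystander, origin at the centre of its underside
- brush: wooden hand brush 120 x 30 x 26 mm; loose bystander, origin at the centre of its underside
Not all that is in view belongs to the job. What is shaped like the star_mould but green is not meant. What is shaped like the star_casting but brown is not meant.

How it is judged (in metres and radians):
At the end, for the whole second after the job is handed in: Both star-mould pins are down at least 8 of 10 mm; the star is raised 6 to 13 mm, within 10 mm of the pocket's centre, level within 0.12 rad, at rest; other pins within 1.5 mm of up, other castings within 6 mm and bystanders within 12 mm of their starts (value of joint each of star_pin_l, star_pin_r above 0.008 m and z of star_casting in the frame of star_mould between 0.03 and 0.037 m and angle between star_casting's own z axis and vertical below 0.12 rad and horizontal distance between star_casting and star_mould below 0.01 m and linear speed of star_casting below 0.02 m/s and not (distance of any of disc_casting, heart_casting from where it was at the start of the episode above 0.006 m or value of joint any of disc_pin_l, disc_pin_r, heart_pin_l, heart_pin_r above 0.0015 m or distance of any of spool, ingot, pan, talc, ladle, plug, brush from where it was at the start of the episode above 0.012 m)); the robot touches nothing.
It fails at once if the robot touches the star casting (contact force between any of the fingers, the arm and star_casting above 0.5 N).
It fails at once if the star is lifted out of its mould (z of star_casting in the frame of star_mould above 0.042 m).
It fails at once if the star mould or its pins are pressed with more than 40 N (contact force between any of the fingers, the arm and star_mould above 40 N).
It fails at once if the robot touches another mould, its pins or its casting (over 1 N) (contact force between any of the fingers, the arm and disc_mould above 1 N or contact force between any of the fingers, the arm and disc_casting above 1 N or contact force between any of the fingers, the arm and heart_mould above 1 N or contact force between any of the fingers, the arm and heart_casting above 1 N).
It fails at once if a bystander is moved by more than 12 mm, another casting by 6 mm, or another mould's pin is pressed by 1.5 mm (distance of any of disc_casting, heart_casting from where it was at the start of the episode above 0.006 m or value of joint any of disc_pin_l, disc_pin_r, heart_pin_l, heart_pin_r above 0.0015 m or distance of any of spool, ingot, pan, talc, ladle, plug, brush from where it was at the start of the episode above 0.012 m).
It also fails if it takes over 38 s, if anything falls off the work surface, if the arm or the gripper's body presses on something with over 40 N, if the wrist force passes 120 N, or if a joint passes its speed limit or range.

## Robot

A 6-joint arm with a two-finger parallel gripper is mounted at the origin on the work surface. World frame = base frame: x ahead of the robot, y to its left, z up, the work surface at z = 0. Lengths are in m, angles in degrees, forces in N, time in s.
With the tool pointing down it reaches from about 0.25 to 0.725 m from the base axis. Payload 9.7 kg.
Tool frame: the origin (TCP) lies midway between the tips of the shut fingers; the grasp point (between the pads) lies 19 mm behind it (bot.pinch_z is the distance from the TCP to the grasp point, in m); z points along the fingers, y is the line along which they close (so a half turn about z gives the same grasp; the last joint's range is limited). The gripper opens to 85 mm and grips with 20 to 120 N. Pads are 22 mm wide; open, the fingers measure 114 mm over their backs; the gripper's body (76 mm by 85 mm) begins 54 mm behind the grasp point. The pads swing forward as they close: fully open they stand 13 mm farther back than shut.
Start: joints at [71.734, 4.979, 10.078, 95.1, 0, 90], TCP at [0.172, 0.522, 0.231] pointing down, gripper open.
Joint ranges: [-179.16, 179.16], [-48.56, 103.87], [-65.8, 70.77], [-126.05, 130.52], [-82.76, 87.17], [-180, 180]. Speed limits (degrees/s): [127.2, 127.2, 147.25, 180, 180, 180].

## Interface

Orientations are given as [roll, pitch, yaw] about the fixed x, y, z axes, in that order (R = Rz(yaw) Ry(pitch) Rx(roll)).
In Python, from workcell import sensors, camera, ticket, bot gives the robot as it stands.
- The arm moves only by the shell command python3 -m handwheel 'ROWS' [FORCE]. ROWS is a JSON object of lists of equal length, an entry for each row: "gripper": the opening, from -1 (shut) to 1 (fully open); "slide": the shift along the tool's x, y, z in mm, a list of three; "yaw": the turn about the tool's z in rad. A call has 1 to 8 rows; each row shifts and turns the commanded pose from where the row before left it, along the tool's axes as they then stand; what a row does not reach is not made up. A row lasts 1/12 s, in which the tool goes at most 41.7 mm and 7.16 degrees, less where a joint would pass 70% of its speed; a pose out of reach is approached as far as the arm can. A call is refused whole if a number of a shift passes 41.7 or a number of a turn 0.125, either way. A call with a gripper value outside its range is refused whole. The fingers move at their own pace and stop on an object; FORCE is the grip in N (left out, the last holds). Time passes only in rows, so rows that do not move let the fingers close. It gives the time, the measured TCP pose, the force, the opening and the grip force at its end, in the units of the state.
- sensors.get_obs(): the state, without advancing time (a new reading comes with each control period).
- camera(name): name is "side" or "top" or "wrist"; returns a dict with "img" (400x640x3 uint8, red, green, blue), "fx", "fy", "cx", "cy" (pixels), "R" (3x3) and "t" (3): a world point X has camera coordinates R X + t. Camera axes: x right, y down, z forward; pixel columns grow to the right and rows downward; lengths in m; the calibration is good to about 2 mm. A picture is of the moment at which its call begins. There is no depth.
- ticket.job_done(): hands the job in; it is judged then, once.
The state is a dict: "time": time; "q": joint angles; "qd": joint speeds; "joint_efforts": joint torques, N m; "ee_pos": TCP position; "tcp_rot": TCP orientation; "wrist_force": force on the tool from outside, world axes, zero at the start; "torque": the same for the moment, N m; "opening": finger opening in m; "grasp_force": force on a finger pad.
Only numpy, scipy, OpenCV 4.12 (cv2) and the standard library are available. Lean on these libraries where they do the work, as an engineer would, in place of code of your own. Each camera call takes 0.05 s, during which the arm holds its last target. There are 200 camera calls.

## Working session

There is one attempt and no reset: what is moved stays moved. The work goes in short steps, Python scripts to look and compute and a shell command to move; the robot and the scene stay as the last step left them, time stands still between calls to the robot, and variables do not carry over. Pictures are saved under pics/ and viewed, at most 10 in all, crops included, and the job is handed in when it is done.

```bash
mkdir -p pics; python3 - <<'E'
from workcell import sensors,camera,bot
import cv2,pickle
for n in("top","side"):
    c=camera(n);cv2.imwrite(f"pics/{n}0.png",c["img"][:,:,::-1]);pickle.dump(c,open(f"{n}0.pkl","wb"))
    print(n,c["fx"],c["cx"],c["cy"],c["R"],c["t"])
o=sensors.get_obs();print(o["time"],o["ee_pos"],o["tcp_rot"],o["opening"])
E
```

```text
top 520.9793757949273 321.56400993139573 206.43414752808914 [[ 0.00940138 -0.99995265 -0.00251142]
 [-0.99924296 -0.00929983 -0.03777602]
 [ 0.03775088  0.00286466 -0.99928308]] [0.00482762 0.5119002  1.51478083]
side 404.81136502884345 317.1146283999639 202.32139495908194 [[ 0.96940023 -0.24493338 -0.01645727]
 [-0.14824784 -0.53066528 -0.83451599]
 [ 0.19566752  0.81141974 -0.55073789]] [-0.48908985  0.14478341  1.12903207]
0.1 [0.17232008 0.5220943  0.23065439] [-1.79932648e+02 -1.33622597e-04  1.61734022e+02] 0.08548166688110834
```

View pics/top0.png

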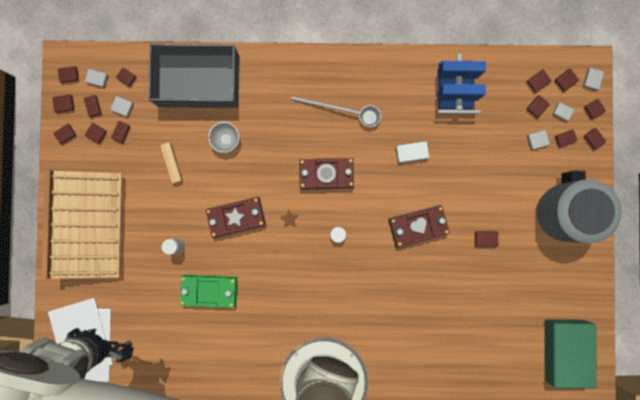

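View pics/side0.png

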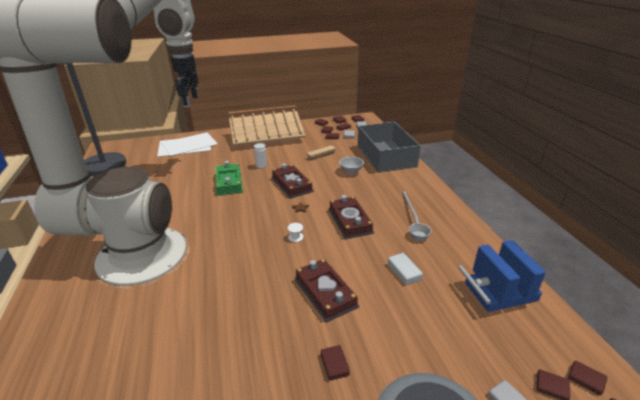

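The top view shows the star mould at about (236,217), with its pins near (213,222) and (260,212). The green mould is at (208,292) and the brown star at (290,218). I'll enlarge the star mould next.

```bash
cat > h.py <<'E'
import numpy as np
def ray(c,u,v,z):
    R,t=np.array(c["R"]),np.array(c["t"]); o=-R.T@t
    d=R.T@np.array([(u-c["cx"])/c["fx"],(v-c["cy"])/c["fy"],1]); return o+d*(z-o[2])/d[2]
E
python3 - <<'E'
import pickle,cv2,numpy as np
a=pickle.load(open("top0.pkl","rb"))["img"];b=pickle.load(open("side0.pkl","rb"))["img"]
A=cv2.resize(a[190:245,200:272],None,fx=8,fy=8,interpolation=cv2.INTER_CUBIC)
cv2.imwrite("pics/c1.png",A[:,:,::-1])
from h import ray
c=pickle.load(open("top0.pkl","rb"))
for p in((213,222),(260,211)):print(ray(c,*p,.054))
E
```

```text
[0.46306406 0.31730477 0.054     ]
[0.49555071 0.18425732 0.054     ]
```

View pics/c1.png

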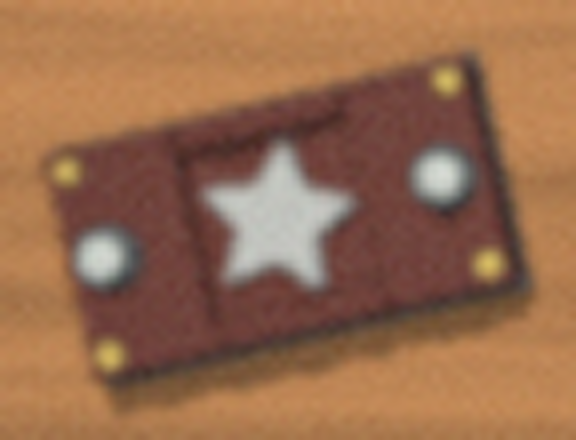

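The crop shows the pin tops at (102,256) and (440,177), and the bolts at (66,172), (447,81), (489,264) and (110,356).

```bash
cat >> h.py <<'E'
def delta(o,p):
    from scipy.spatial.transform import Rotation as Ro
    return (Ro.from_euler("xyz",o["tcp_rot"],degrees=True).inv().apply(np.array(p)-o["ee_pos"])*1000).round(1)
E
python3 - <<'E'
import pickle,numpy as np
from h import *
from workcell import sensors
c=pickle.load(open("top0.pkl","rb"));f=lambda x,y,z:ray(c,200+(x+.5)/8-.5,190+(y+.5)/8-.5,z)
L=f(102,256,.054);R=f(440,177,.054);print(L,R,np.linalg.norm(L-R),(L+R)/2)
B=np.array([f(*p,.037) for p in((66,172),(447,81),(489,264),(110,356))]);m=B.mean(0)
d=(B[0]+B[3]-B[1]-B[2])/2;d/=np.linalg.norm(d);print(m,np.linalg.norm(B[0]-B[1]),np.linalg.norm(B[1]-B[2]),np.degrees(np.arctan2(d[1],d[0])))
for s in(1,-1):print("pin from bolts",m+s*.062*d)
o=sensors.get_obs()
for P in(L,R):print(delta(o,[P[0],P[1],.15]))
E
```

```text
[0.46428731 0.31927924 0.054     ] [0.49345292 0.19968127 0.054     ] 0.12310283725939455 [0.47887011 0.25948026 0.054     ]
[0.47857703 0.25987991 0.037     ] 0.14063289525145836 0.06753624758067256 104.08842027781496
pin from bolts [0.46348506 0.32001503 0.037     ]
pin from bolts [0.49366901 0.1997448  0.037     ]
[-340.8 -101.    80.8]
[-406.  -205.4   80.9]
```

```bash
python3 -m handwheel '{"gripper":[-1,-1,-1,-1,-1,-1,-1,-1],"slide":[[-34,-10,8],[-34,-10,8],[-34,-10,8],[-34,-10,8],[-34,-10,8],[-34,-10,8],[-34,-10,8],[-34,-10,8]],"yaw":[0,0,0,0,0,0,0,0]}'; python3 -m handwheel '{"gripper":[-1,-1,-1,-1,-1],"slide":[[-34,-10,8],[-34,-10,8],[0,0,0],[0,0,0],[0,0,0]],"yaw":[0,0,0,0,0]}'
python3 - <<'E'
from workcell import sensors,camera
from h import *
import cv2
o=sensors.get_obs();print(o["time"],o["ee_pos"],o["tcp_rot"],o["opening"],o["wrist_force"])
print(delta(o,[.464,.3197,.054]))
c=camera("wrist");im=c["img"].copy()
for P in([.464,.3197,.054],[.4935,.1997,.054],list(o["ee_pos"])):
    q=np.array(c["R"])@P+c["t"];u=(c["fx"]*q[0]/q[2]+c["cx"],c["fy"]*q[1]/q[2]+c["cy"]);print(u)
    cv2.circle(im,tuple(int(round(a)) for a in u),3,(0,255,0),-1)
cv2.imwrite("pics/w1.png",im[:,:,::-1])
E
```

```text
time: 0.77
ee_pos: [0.4067, 0.3597, 0.1666]
tcp_rot: [-180.0, -0.0, 161.7]
wrist_force: [0.9, 0.8, -0.9]
opening: -0.0001
grasp_force: 0.0
time: 1.18
ee_pos: [0.4637, 0.3207, 0.151]
tcp_rot: [-180.0, -0.0, 161.7]
wrist_force: [1.0, 0.2, -0.3]
opening: 0.0001
grasp_force: 0.0
1.1833 [0.46365686 0.32066629 0.15104031] [-1.79971283e+02 -3.98623216e-02  1.61697228e+02] 0.0001498943195988215 [ 0.98619517  0.17431551 -0.29233592]
[-0.7 -0.8 97. ]
(np.float64(322.1537533340912), np.float64(203.9271980266878))
(np.float64(205.83360638907251), np.float64(273.0376327636221))
(np.float64(322.76734203183975), np.float64(261.7728531731828))
```

View pics/w1.png

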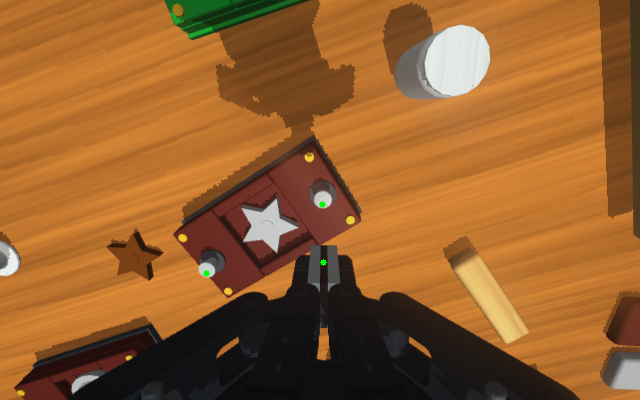

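The wrist view shows the pin heads at about (322,200) and (207,270). Projected positions agree within 3–4 px, about 3 mm, and the fingertips are shut. I'm going down over the +y pin.

```bash
python3 -m handwheel '{"gripper":[-1,-1,-1,-1,-1],"slide":[[0.5,-0.5,35],[0,0,35],[0,0,20],[0,0,3],[0,0,0]],"yaw":[0,0,0,0,0]}'; python3 -m handwheel '{"gripper":[-1,-1,-1,-1,-1,-1],"slide":[[0,0,2],[0,0,2],[0,0,2],[0,0,2],[0,0,0],[0,0,0]],"yaw":[0,0,0,0,0,0]}'
```

```text
time: 1.65
ee_pos: [0.462, 0.3209, 0.0578]
tcp_rot: [-179.9, -0.1, 161.8]
wrist_force: [0.4, -0.2, 0.1]
opening: 0.0002
grasp_force: 0.0
time: 2.15
ee_pos: [0.4638, 0.3209, 0.0511]
tcp_rot: [179.9, 0.1, 161.7]
wrist_force: [2.7, 1.3, 3.2]
opening: 0.0001
grasp_force: 1.7
```

```bash
python3 -m handwheel '{"gripper":[-1,-1,-1,-1,-1],"slide":[[0,0,2],[0,0,2],[0,0,1],[0,0,0],[0,0,0]],"yaw":[0,0,0,0,0]}'; python3 -m handwheel '{"gripper":[-1,-1,-1],"slide":[[0,0,1],[0,0,0],[0,0,0]],"yaw":[0,0,0]}'; python3 -m handwheel '{"gripper":[-1,-1,-1],"slide":[[0,0,1],[0,0,0],[0,0,0]],"yaw":[0,0,0]}'
```

```text
time: 2.57
ee_pos: [0.4631, 0.3202, 0.045]
tcp_rot: [-180.0, -0.0, 161.7]
wrist_force: [1.1, 0.6, 2.8]
opening: 0.0003
grasp_force: 1.0
time: 2.82
ee_pos: [0.4631, 0.3202, 0.044]
tcp_rot: [-180.0, -0.0, 161.7]
wrist_force: [0.8, 0.6, 2.3]
opening: -0.0003
grasp_force: 1.1
time: 3.07
ee_pos: [0.4632, 0.3203, 0.0439]
tcp_rot: [-180.0, 0.0, 161.7]
wrist_force: [-1.5, -1.9, 8.6]
opening: -0.0004
grasp_force: 4.5
```

The pin is at its stop: 8.6 N at z = 0.0439. Next I lift, cross over and go down above the -y pin.

```bash
python3 -m handwheel '{"gripper":[-1,-1,-1,-1,-1,-1,-1],"slide":[[0,0,-20],[0,0,-35],[-16.5,-26,0],[-16.5,-26,0],[-16.5,-26,0],[-16.5,-26,0],[0,0,0]],"yaw":[0,0,0,0,0,0,0]}'; python3 - <<'E'
from workcell import sensors,camera
from h import *
import cv2
o=sensors.get_obs();print(o["ee_pos"],delta(o,[.4935,.1997,.054]))
cv2.imwrite("pics/s2.png",cv2.resize(camera("side")["img"][120:250,200:400],None,fx=4,fy=4,interpolation=cv2.INTER_CUBIC)[:,:,::-1])
E
```

```text
time: 3.65
ee_pos: [0.4937, 0.1969, 0.0978]
tcp_rot: [-179.9, -0.0, 161.5]
wrist_force: [-0.4, -0.0, -0.4]
opening: 0.0003
grasp_force: 0.0
[0.49365919 0.19686609 0.09782576] [ 1.   2.7 43.8]
```

View pics/s2.png

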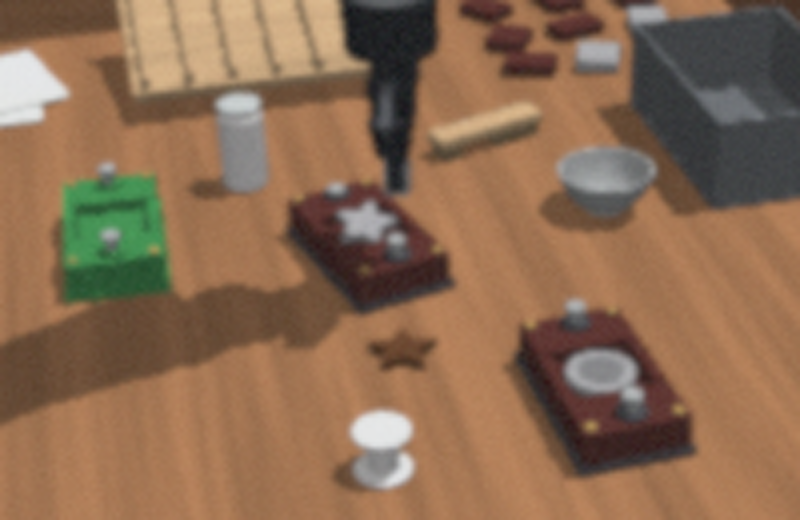

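The side view shows the far pin at (337,188) pressed down and the star tilted at (365,222). The near pin at (397,240) is still up. I'm going down over it.

```bash
python3 -m handwheel '{"gripper":[-1,-1,-1,-1],"slide":[[0,0,20],[0,0,18],[0,0,0],[0,0,0]],"yaw":[0,0,0,0]}'; python3 -c "
from workcell import sensors
from h import *
print(delta(sensors.get_obs(),[.4935,.1997,.054]))"
```

```text
time: 4.03
ee_pos: [0.4923, 0.2013, 0.0594]
tcp_rot: [-179.9, -0.1, 161.8]
wrist_force: [0.5, 0.2, 0.6]
opening: 0.0002
grasp_force: 0.0
[-1.6 -1.1  5.4]
```

```bash
python3 -m handwheel '{"gripper":[-1,-1,-1,-1,-1,-1],"slide":[[0,-1,2],[0,0,2],[0,0,2],[0,0,2],[0,0,0],[0,0,0]],"yaw":[0,0,0,0,0,0]}'; python3 -m handwheel '{"gripper":[-1,-1,-1,-1,-1],"slide":[[0,0,2],[0,0,2],[0,0,1],[0,0,0],[0,0,0]],"yaw":[0,0,0,0,0]}'
```

```text
time: 4.53
ee_pos: [0.4932, 0.2002, 0.0525]
tcp_rot: [180.0, 0.0, 161.7]
wrist_force: [0.6, -0.2, 0.4]
opening: 0.0
grasp_force: 0.4
time: 4.95
ee_pos: [0.493, 0.2, 0.0471]
tcp_rot: [-180.0, -0.0, 161.7]
wrist_force: [0.2, 0.8, 1.3]
opening: 0.0003
grasp_force: 0.5
```

```bash
python3 -m handwheel '{"gripper":[-1,-1,-1,-1],"slide":[[0,0,1],[0,0,1],[0,0,0],[0,0,0]],"yaw":[0,0,0,0]}'; python3 -m handwheel '{"gripper":[-1,-1,-1],"slide":[[0,0,1],[0,0,0],[0,0,0]],"yaw":[0,0,0]}';  python3 -m handwheel '{"gripper":[-1,-1,-1],"slide":[[0,0,1],[0,0,0],[0,0,0]],"yaw":[0,0,0]}'
```

```text
time: 5.28
ee_pos: [0.493, 0.2, 0.0451]
tcp_rot: [-180.0, -0.0, 161.7]
wrist_force: [0.6, 0.4, 0.5]
opening: -0.0003
grasp_force: 0.5
time: 5.53
ee_pos: [0.493, 0.2, 0.0441]
tcp_rot: [-180.0, -0.0, 161.7]
wrist_force: [0.8, 0.1, 1.4]
opening: -0.0001
grasp_force: 0.7
time: 5.78
ee_pos: [0.4931, 0.2, 0.0439]
tcp_rot: [180.0, 0.0, 161.7]
wrist_force: [-2.2, -0.5, 7.8]
opening: 0.0001
grasp_force: 3.9
```

Same stop height and force as the first pin (z = 0.0439, 7.8 N). Withdrawing and checking.

```bash
python3 -m handwheel '{"gripper":[-1,-1,-1,-1,-1,-1,-1,-1],"slide":[[0,0,-20],[0,0,-35],[0,0,-40],[30,0,-20],[40,0,0],[40,0,0],[40,0,0],[0,0,0]],"yaw":[0,0,0,0,0,0,0,0]}'; python3 - <<'E'
from workcell import camera
import cv2
cv2.imwrite("pics/s3.png",cv2.resize(camera("side")["img"][150:210,250:340],None,fx=8,fy=8,interpolation=cv2.INTER_CUBIC)[:,:,::-1])
E
```

```text
time: 6.45
ee_pos: [0.3459, 0.248, 0.1586]
tcp_rot: [-180.0, -0.1, 161.9]
wrist_force: [-0.5, 0.0, -0.0]
opening: 0.0004
grasp_force: 0.0
```

View pics/s3.png

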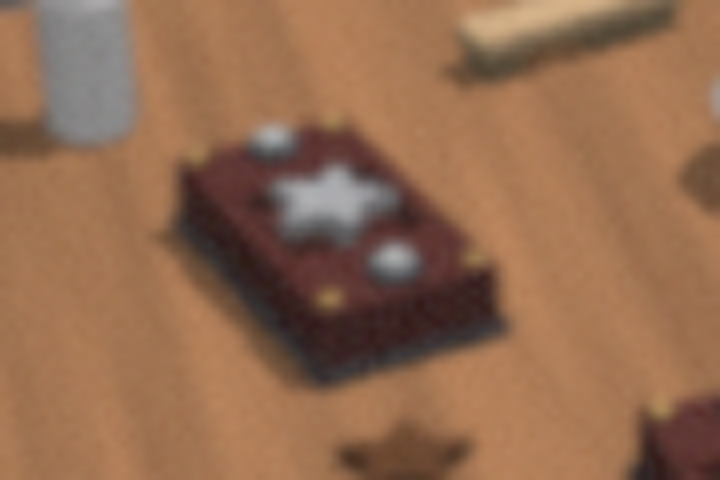

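Both pins, at (272,140) and (395,260), are down. The star at (333,205) stands raised and level, and the arm is clear.

```bash
python3 -c "
from workcell import ticket
print(ticket.job_done())"
```

```text
the job is handed in; nothing more can be done
None
```

Both star-mould pins are pressed to their stops, the star looks raised and level in its pocket in the last picture, the arm is clear, and the job is handed in (the hand-in gave no verdict).

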